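# Shim the rocking microscope

### The job

The video microscope rocks because the foot under the front corner nearest the wedge has lost its rubber pad. Without gripping or picking anything up, push the wooden wedge with the fingers, thin end first, under that bare foot until it is snug and the microscope stands level, without shoving the microscope along. Then press down firmly with a fingertip on top of that corner to check that it no longer rocks, and come away, leaving the wedge in place and the other things on the bench where they are.

Things in the scene. Friction and masses are not known exactly. Their poses are not given: they have to be found in the camera images.
- microscope: Video microscope, about 3 kg, standing loose: white base plate 240 (x) x 190 (y) mm, underside 15 mm and top 37 mm above the bench; post at the rear (+x) edge, 305 mm high overall. Origin: centre of the base at bench level; x to the rear, y to its left, z up. Square feet 22 x 22 mm at x = +-100, y = +-75 mm: three black rubber ones 15 mm high, and a bare steel stub at x = -100, y = +75.
- bare_foot (a point): Centre of the underside of the bare steel foot, 22 x 22 mm, 8 mm high. It hangs 7 mm clear of the bench while the microscope stands level on its three rubber feet; about 3 N pressed down on that corner rocks the microscope over its diagonal by 3 degrees until the foot lands.
- base_corner (a point): Point on top of the base plate straight above the bare foot, 37 mm above the bench, 20 mm in from both plate edges: the place to press, with about 10 N.
- ring_light (a point): Bottom centre of the ring light (68 mm across) under the black vertical tube that stands over the middle of the base, 122 mm above the bench: keep the hand clear of it.
- wedge: Plain wooden wedge, 40 g, 100 mm long (x), 44 mm wide (y), flat on the bench, slope up: 18 mm thick at the square rear end (x = -50 mm), 2.5 mm at the thin end (x = +50 mm). Origin: centre of the underside; z up. It starts on the bare foot's side of the microscope, thin end roughly towards that foot, somewhat skewed and off line.
- wedge_tip (a point): Middle of the wedge's thin end, at bench level. The wedge slides at under 0.5 N until, with about 29 mm of it past the outer (+y) edge of the bare foot, its slope meets that edge; the push then rises within a few mm: snug at 3 to 6 N, and from about 8 N (15 N at most) the whole microscope slides along.
- packer: flat rectangular wooden packing piece, 70 x 44 x 12 mm, origin at the centre of its underside; leave alone
- loupe: black stand loupe, 52 mm across, 48 mm high, origin at the centre of its underside; leave alone
- marker: marker pen lying down, 132 mm long, origin under its middle, along x; leave alone
- tin: flat round tin, 77 mm across, 30 mm high, origin at the centre of its underside; leave alone
- carton: small white lidded box, 88 x 63 x 40 mm, origin at the centre of its underside; leave alone
- tub: translucent plastic bowl, 84 mm across at the rim, 45 mm high, origin at the centre of its underside; leave alone
Things that resemble listed ones, but are neither listed nor needed, are in the scene too. Leave any green, pink or turquoise look-alike of the wedge alone.

How it is judged:
By the outcome, as a careful person would: the job done as asked, in the order asked, and still so for the second after the job is handed in, with the robot touching nothing.
It also fails if it takes over 48 s, if anything falls off the work surface, if the arm or the gripper's body presses on something with over 40 N, if the wrist force passes 120 N, or if a joint passes its speed limit or range.

### The arm

A 7-joint arm with a two-finger parallel gripper is mounted at the origin on the work surface. World frame = base frame: x ahead of the robot, y to its left, z up, the work surface at z = 0. Lengths are in m, angles in rad, forces in N, time in s.
With the tool pointing down it reaches from about 0.425 to 0.95 m from the base axis. Payload 4.7 kg.
Tool frame: the origin (TCP) lies at the centre of the arm's flange, where the gripper is bolted on; the fingertips stand 173 mm ahead of it and the grasp point (between the pads) lies 155 mm ahead of it (hold_point_z is the z of the grasp point in the tool frame, in m); z points along the fingers, y is the direction in which the jaws open and shut (so a half turn about z gives the same grasp; the last joint's range is limited). The gripper opens to 85 mm and grips with 20 to 120 N. Pads are 22 mm wide; open, the fingers measure 114 mm over their backs; the gripper's body (76 mm by 85 mm) begins 54 mm behind the grasp point. The pads swing forward as they close: fully open they stand 13 mm farther back than shut.
Start: joints at [-1.15, 0.469, -0.049, 1.532, 0.024, 1.141, -0.082], TCP at [0.293, 0.608, 0.405] pointing down, gripper open.
Joint ranges: [-2.59, 2.59], [-0.33, 1.99], [-1.39, 1.29], [0.1, 2.45], [-1.04, 4.18], [0.21, 1.99], [-2.66, 2.66]. Speed limits (rad/s): [2.57, 2.57, 3.14, 3.14, 3.14, 3.14, 3.14].

### API

Orientations are given as a rotation vector (axis times angle).
In Python, from plant import sense, capture, camera_model, job_done, spot_in, silhouettes, pinpoint, hold_point_z gives the robot as it stands. The module is installed in compiled form; this text tells all that it offers.
- The arm moves only by the tool arm_command, never from a script. Its argument "targets" is one flat list of numbers, 7 for each row, row after row: the gripper command: -1 is fully open, 1 is shut, values between are in proportion, then the shift along the tool's x, y, z in m, then the turn, a rotation vector about the tool's x, y, z in degrees. In form: [fingers, tx, ty, tz, ax, ay, az, fingers, tx, ty, tz, ax, ay, az, ...]. A call has exactly 10 rows; each row shifts and turns the commanded pose from where the row before left it, along the tool's axes as they then stand; what a row does not reach is not made up. A row lasts 1/10 s, in which the tool goes at most 50 mm and 8.59 degrees, less where a joint would pass 70% of its speed; a pose out of reach is approached as far as the arm can. A call is refused whole if a number of a shift passes 0.05 or a number of a turn 8.59, either way. A call with a gripper value outside its range is refused whole. The fingers move at their own pace and stop on an object; the grip force is fixed at half the most. Time passes only in rows, so rows that do not move let the fingers close, or fill a call up. It gives the time, the measured TCP pose, the force and the opening at its end, in the units of the state.
- sense(): the state, without advancing time (a new reading comes with each control period).
- capture(name): name is "scene" or "top" or "wrist"; returns the picture (420x560x3 uint8, red, green, blue); there is no depth.
- camera_model(name): a dict with "K" (3x3 intrinsics, pixels), "k1" (the pictures are not rectified: a ray, as slopes to the right and down, at radius r is drawn at 1 + k1 r^2 times it, then the intrinsics apply), "xyz" and "attitude" of the camera in the world; the wrist camera has in their place "hand_eye" (4x4, takes a point from camera to tool coordinates, whose origin is the TCP and whose axes are the flange's). Camera axes: x right, y down, z forward; pixel columns grow to the right and rows downward; lengths in m; the calibration is good to about 2 mm. A picture is of the moment at which its call begins: read the wrist's pose just before it. camera_model takes no time and is no camera call.
- job_done(): hands the job in, once; it reports no verdict.
Trained networks look in the newest picture that a camera, given by its name, has taken for a name from the list of things; names that differ only in an ending like _2 or _b are one class to them, and where a whole thing is asked for, a point or a joint stands for the part that bears it (a point fixed in the world has none). Each returns a list of dicts, best first, with "score" (0 to 1); they miss things now and then, are a little off and sometimes report something else, mostly with a low value. They report only what shows in the picture. A call takes as long as a camera call. They do not tell look-alikes from the thing itself.
- spot_in(target, camera): "point" ([x, y, z] in m, in world coordinates, good to about 4 mm: the middle of the surface that is visible of it).
- silhouettes(target, camera): "pixels" (420x560 bool, what is visible of it).
- pinpoint(target, camera): "point" ([x, y, z] in m, in world coordinates, good to about 4 mm: a listed point, or the origin of a listed thing).
The state is a dict: "time": time; "joints": joint angles; "qd": joint speeds; "joint_torque": joint torques, N m; "tcp_pos": TCP position; "tcp_rot": TCP orientation; "force": force on the tool from outside, world axes, zero at the start; "ft_torque": the same for the moment, N m; "width": finger opening in m.
Only numpy, scipy, OpenCV 4.12 (cv2) and the standard library are available. Lean on these libraries where they do the work, as an engineer would, in place of code of your own. Each camera call takes 0.05 s, during which the arm holds its last target.

## Working session

There is one attempt and no reset: what is moved stays moved. The work goes in short steps, Python scripts to look and compute and a tool call to move; the robot and the scene stay as the last step left them, time stands still between calls to the robot, and variables do not carry over. Pictures are saved under pics/ and viewed, and the job is handed in when it is done.

Besides the shell and the picture viewer there is one more tool, called after ">>>" by a JSON object that holds its "name" and its "arguments", one argument or row to a line. arm_command: Moves the arm, as the interface text tells. Its arguments: {"type":"object","properties":{"targets":{"type":"array"}},"required":["targets"]}

```bash
mkdir -p pics; ls
cat > h.py <<'E'
import numpy as np, cv2
from plant import *
from scipy.spatial.transform import Rotation as R
def save(img,n): cv2.imwrite('pics/'+n+'.png',img[:,:,::-1])
E
python3 - <<'E'
from h import *
print(sense())
for c in ['scene','top','wrist']:
    print(c,camera_model(c))
for c in ['scene','top']:
    im=capture(c); save(im,c+'0')
    for t in ['wedge','microscope','wedge_tip','bare_foot','base_corner']:
        print(c,t,[(np.round(d['point'],4).tolist(),round(d['score'],2)) for d in pinpoint(t,c)])
print(sense()['time'],hold_point_z)
E
```

```text
pics
{'time': 0.0, 'joints': array([-1.1499162 ,  0.46944093, -0.04862347,  1.5336837 ,  0.02412214,
        1.14101295, -0.08229196]), 'qd': array([ 0.00032877, -0.00080375,  0.00020911,  0.00025882, -0.00024261,
       -0.00141531,  0.00057009]), 'joint_torque': array([ 4.24260015e-04, -5.10311401e+01, -4.62232658e-02, -2.37716478e+01,
        1.06830438e-02,  7.49253872e-03, -1.38560651e-05]), 'tcp_pos': array([0.29332952, 0.60766084, 0.40366587]), 'tcp_rot': array([-7.00378805e-01, -3.06215799e+00,  3.02365688e-03]), 'force': array([-0.33138046,  0.38489505, -0.35711442]), 'ft_torque': array([-0.00135705, -0.0347065 ,  0.01671996]), 'width': 0.08556709334457252}
scene {'K': array([[465.55834858,   0.        , 281.93067295],
       [  0.        , 465.55834858, 210.41582564],
       [  0.        ,   0.        ,   1.        ]]), 'k1': -0.11043457545148364, 'xyz': array([ 0.29484886, -0.59167645,  0.88399175]), 'attitude': array([-2.45436508,  0.48311262, -0.15305397])}
top {'K': array([[530.38408176,   0.        , 273.42909431],
       [  0.        , 530.38408176, 204.61825338],
   
[... 966 characters left out ...]
78, 0.1781, -0.0021], 0.82), ([0.4504, 0.0444, -0.0005], 0.59), ([0.2575, 0.178, 0.0016], 0.59), ([0.4419, 0.2183, 0.002], 0.57)]
scene bare_foot [([0.4733, -0.0512, 0.0083], 0.88)]
scene base_corner [([0.4741, -0.0509, 0.0377], 0.89)]
top wedge [([0.4888, 0.2344, 0.0013], 0.89), ([0.6278, 0.2094, -0.0053], 0.86), ([0.304, 0.1566, -0.0033], 0.78), ([0.4325, 0.0836, -0.0002], 0.62)]
top microscope [([0.5841, -0.0991, -0.0016], 0.59)]
top wedge_tip [([0.4346, 0.2152, 0.001], 0.78), ([0.4548, 0.0364, 0.0019], 0.73), ([0.6664, 0.1747, -0.0032], 0.65), ([0.2528, 0.1664, 0.0027], 0.64)]
top bare_foot [([0.4746, -0.0517, 0.0034], 0.75)]
top base_corner [([0.4745, -0.0536, 0.0369], 0.61)]
0.6 0.1547
```

View pics/scene0.png

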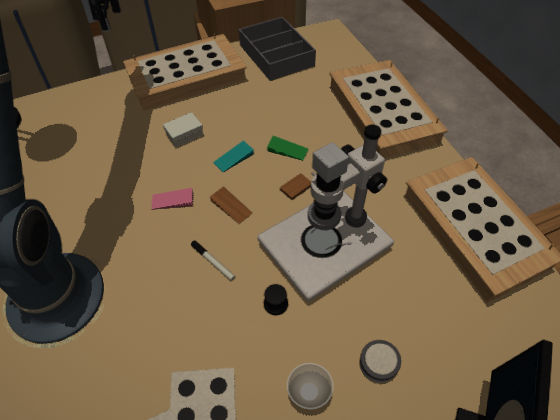

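View pics/top0.png

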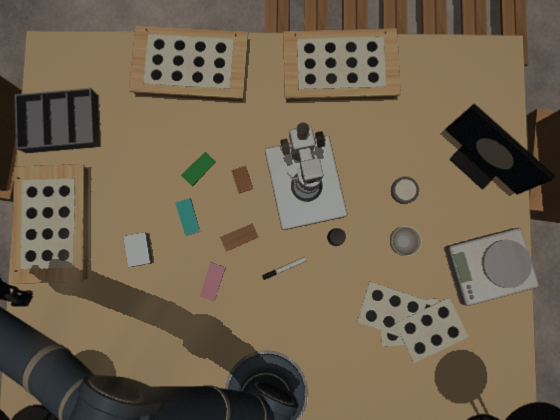

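The scene view shows four wedge-like things: pink (172,199), turquoise (234,156), green (288,148) and brown wood (231,205). The short wood piece at (296,186) is the packer. Only the brown wood piece at (231,205), or (239,237) in the top view, is plain wood and points at the bare foot, so I'll confirm it in a crop and fit the models.

```bash
cat >> h.py <<'E'
from scipy.optimize import least_squares
def campose(c,s=None):
    m=camera_model(c)
    if c=='wrist':
        T=np.eye(4);T[:3,:3]=R.from_rotvec(s['tcp_rot']).as_matrix();T[:3,3]=s['tcp_pos'];T=T@m['hand_eye']
        return m,T[:3,:3],T[:3,3]
    return m,R.from_rotvec(m['attitude']).as_matrix(),m['xyz']
def proj(P,c,s=None):
    m,Rm,t=campose(c,s); q=(np.atleast_2d(P)-t)@Rm; q=q[:,:2]/q[:,2:]
    q=q*(1+m['k1']*(q**2).sum(1,keepdims=True)); return q@m['K'][:2,:2].T+m['K'][:2,2]
def back(px,z,c,s=None):
    m,Rm,t=campose(c,s); d=(np.atleast_2d(px)-m['K'][:2,2])/m['K'][0,0]; u=d.copy()
    for _ in range(20): u=d/(1+m['k1']*(u**2).sum(1,keepdims=True))
    r=np.c_[u,np.ones(len(u))]@Rm.T; return t+r*((z-t[2])/r[:,2])[:,None]
WV=np.array([[x,y,z] for x,h in ((-.05,.018),(.05,.0025)) for y in (-.022,.022) for z in (0,h)])
def place(V,p):
    c,s=np.cos(p[2]),np.sin(p[2]); return V@np.array([[c,s,0],[-s,c,0],[0,0,1]])+[p[0],p[1],0]
def hullmask(P,c,s=None,k=1):
    q=proj(P,c,s); h=cv2.convexHull((q*16).round().astype(np.int32)); m=np.zeros((420,560),np.uint8)
    cv2.fillConvexPoly(m,h,255,cv2.LINE_AA,4); return m/255.
def crop(im,u,v,w,h,k,n):
    save(cv2.resize(im[v:v+h,u:u+w],None,fx=k,fy=k,interpolation=cv2.INTER_CUBIC),n)
E
python3 - <<'E'
from h import *
from scipy.optimize import minimize
ms={}
for c in ['top','scene']:
    im=capture(c); L=silhouettes('wedge',c)
    for d in L:
        ys,xs=np.nonzero(d['pixels']); print(c,'wedge',d['score'],xs.mean(),ys.mean(),d['pixels'].sum(), im[d['pixels']].mean(0).astype(int))
        tgt=(239,237) if c=='top' else (231,205)
        if np.hypot(xs.mean()-tgt[0],ys.mean()-tgt[1])<10: ms[c]=d['pixels']
    d=silhouettes('microscope',c)[0]; ys,xs=np.nonzero(d['pixels']); print(d['score'],xs.min(),xs.max(),ys.min(),ys.max())
    np.save('mic_'+c,d['pixels'])
    if c=='top': crop(im,190,120,180,150,4,'topcrop')
    else: crop(im,180,110,230,200,3,'scenecrop')
f=lambda p,cs: sum(((hullmask(place(WV,p),c)-cv2.GaussianBlur(ms[c].astype(float),(0,0),.6))**2).sum() for c in cs)
for cs in [['top'],['scene'],list(ms)]:
    if not set(cs)<=set(ms): continue
    best=min((minimize(f,[.4325,.0836,np.radians(a)],args=(cs,),method='Nelder-Mead',options=dict(initial_simplex=np.array([.4325,.0836,np.radians(a)])+np.vstack([np.zeros(3),np.diag([.006,.006,.1])]))) for a in (-75,-65,-55)),key=lambda r:r.fun)
    print(cs,best.x[:2],np.degrees(best.x[2]),best.fun)
E
```

```text
top wedge 0.87 198.58585858585857 168.14949494949494 495 [41 92 47]
top wedge 0.85 212.14065180102915 281.34133790737565 583 [138  95 101]
top wedge 0.75 187.46460980036298 216.52268602540835 551 [ 54 114 107]
top wedge 0.72 237.99377593360995 236.99792531120332 482 [102  73  50]
top wedge 0.56 304.87478763166837 178.3329935440027 5886 [124 124 119]
0.65 265 346 123 229
scene wedge 0.93 230.14488636363637 204.55823863636363 704 [102  64  35]
scene wedge 0.82 173.06144393241166 199.24270353302612 651 [145  79  91]
scene wedge 0.68 285.934628975265 148.34805653710248 566 [32 89 38]
scene wedge 0.62 233.97203947368422 156.26151315789474 608 [ 30 100  91]
0.62 257 393 125 300
['top'] [0.43160697 0.0845053 ] -68.46549506712277 89.8468818373452
['scene'] [0.43265652 0.08609599] -66.69625953278741 62.85799046275265
['top', 'scene'] [0.43236429 0.08623942] -67.09077233823331 154.24682819031264
```

View pics/topcrop.png

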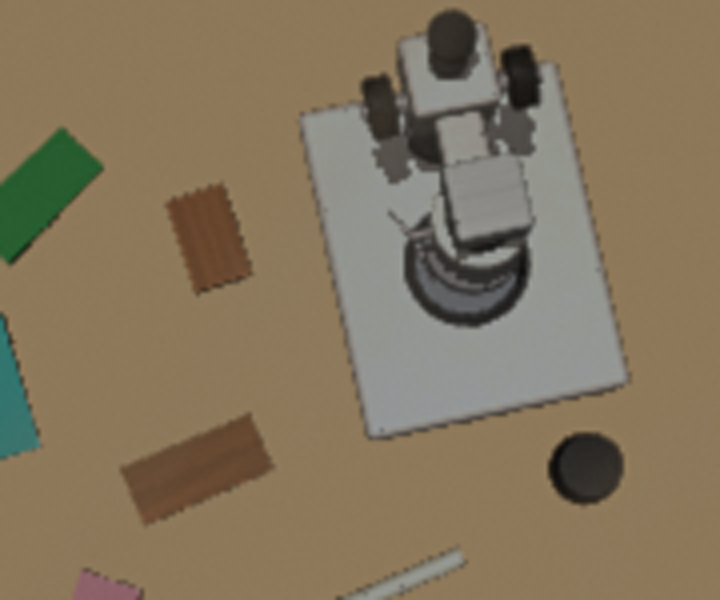

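View pics/scenecrop.png

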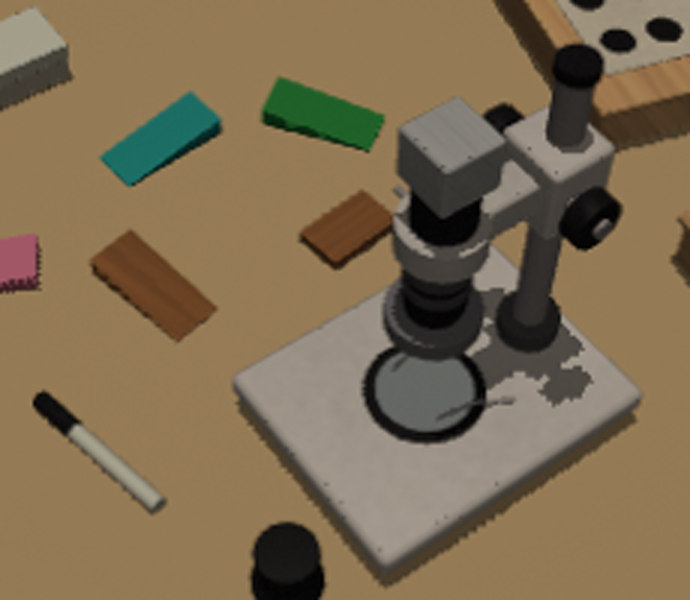

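Run:
```python
from h import *
B=np.array([[-.12,.095],[.12,.095],[-.12,-.095],[.12,-.095]])
obs={'top':{0:(282.3,229.2),1:(265.3,148.5),2:(346.8,215.8),3:(329,135.6)},'scene':{0:(258.5,237.3),2:(308.3,298.6),3:(393,241)}}
for cs in (['top'],['scene'],['top','scene']):
    def f(p):
        r=[]
        for c in cs:
            for i,px in obs[c].items(): r+=list(proj(place(np.array([[*B[i],.037]]),p),c)[0]-px)
        return r
    s=least_squares(f,[.585,-.1,.2]); print(cs,s.x[:2],np.degrees(s.x[2]),np.round(s.fun,1))
    p=s.x; print(' foot',place(np.array([[-.1,.075,.0]]),p))
```

```text
['top'] [ 0.58839013 -0.10447527] 12.5264177259872 [-0.7  1.  -0.9 -0.6  1.   0.6  0.6 -1.1]
 foot [[ 0.47450379 -0.05294953  0.        ]]
['scene'] [ 0.59012926 -0.10416391] 13.661112175978056 [-2.9 -1.4  0.4  1.1  2.5 -0.5]
 foot [[ 0.4752449  -0.05490356  0.        ]]
['top', 'scene'] [ 0.58955082 -0.10452692] 13.133675529942973 [-0.2  0.8 -1.2 -0.6  1.4 -0.2  0.1 -1.7 -3.  -1.7 -0.5  1.2  2.4  0.2]
 foot [[ 0.47512479 -0.0542111   0.        ]]
```

```bash
cat >> h.py <<'E'
F=np.array([.4748,-.053]); YAW=np.radians(12.8)
D=np.array([np.sin(YAW),-np.cos(YAW)]); N=np.array([np.cos(YAW),np.sin(YAW)])
def al(p): q=np.asarray(p)[:2]-F; return np.round([q@D,q@N],4)   # along push, lateral
def wl(a,l): return F+a*D+l*N
def plan(goal,g=-1,theta=np.pi/2+YAW,n=10,turnrows=None):
    s=sense(); R0=R.from_rotvec(s['tcp_rot']); p0=s['tcp_pos']
    x=np.array([np.cos(theta),np.sin(theta),0]); z=np.array([0,0,-1.]); Rg=R.from_matrix(np.c_[x,np.cross(z,x),z])
    w=(R0.inv()*Rg).as_rotvec(); p=p0.copy(); Rc=R0; out=[]
    for i in range(1,n+1):
        t=p0+(np.array(goal)-p0)*i/n; dt=np.round(Rc.inv().apply(t-p),4); dw=np.round(np.degrees(w/n),2)
        out.append([g,*dt.tolist(),*dw.tolist()]); p=p+Rc.apply(dt); Rc=Rc*R.from_rotvec(np.radians(dw))
    print('end',p.round(4),'w',np.degrees(w).round(2)); 
    for o in out: print(o)
E
python3 - <<'E'
from h import *
plan([.43,.10,.32],n=14)
E
```

```text
end [0.43 0.1  0.32] w [ 0.000e+00 -1.000e-02  5.143e+01]
[-1, -0.0246, -0.0284, 0.006, 0.0, -0.0, 3.67]
[-1, -0.0263, -0.0268, 0.0061, 0.0, -0.0, 3.67]
[-1, -0.028, -0.0251, 0.006, 0.0, -0.0, 3.67]
[-1, -0.0295, -0.0232, 0.0061, 0.0, -0.0, 3.67]
[-1, -0.031, -0.0213, 0.006, 0.0, -0.0, 3.67]
[-1, -0.0322, -0.0192, 0.0061, 0.0, -0.0, 3.67]
[-1, -0.0335, -0.0172, 0.006, 0.0, -0.0, 3.67]
[-1, -0.0344, -0.0149, 0.0061, 0.0, -0.0, 3.67]
[-1, -0.0354, -0.0128, 0.006, 0.0, -0.0, 3.67]
[-1, -0.036, -0.0104, 0.0061, 0.0, -0.0, 3.67]
[-1, -0.0367, -0.0081, 0.006, 0.0, -0.0, 3.67]
[-1, -0.0371, -0.0058, 0.0061, 0.0, -0.0, 3.67]
[-1, -0.0375, -0.0033, 0.006, 0.0, -0.0, 3.67]
[-1, -0.0375, -0.001, 0.0061, 0.0, -0.0, 3.67]
```

>>> {"name": "arm_command", "arguments": {
  "targets": [-1,-0.025,-0.028,0.006,0,0,3.7,-1,-0.026,-0.027,0.006,0,0,3.7,-1,-0.028,-0.025,0.006,0,0,3.7,-1,-0.03,-0.023,0.006,0,0,3.7,-1,-0.031,-0.021,0.006,0,0,3.7,-1,-0.032,-0.019,0.006,0,0,3.7,-1,-0.033,-0.017,0.006,0,0,3.7,-1,-0.034,-0.015,0.006,0,0,3.7,-1,-0.035,-0.013,0.006,0,0,3.7,-1,-0.036,-0.01,0.006,0,0,3.7]
}}

```text
time: 1.9
tcp_pos: [0.3907, 0.2453, 0.3448]
tcp_rot: [1.639, 2.68, 0.002]
force: [0.4, -0.4, -0.3]
width: 0.0853
```

Run:
```python
from h import *
plan([.43,.10,.32],n=10); print(sense()['joints'])
```

```text
end [0.43 0.1  0.32] w [ 0.05 -0.03 14.29]
[-1, -0.0147, -0.0031, 0.0025, 0.01, -0.0, 1.43]
[-1, -0.0148, -0.0028, 0.0025, 0.01, -0.0, 1.43]
[-1, -0.0149, -0.0023, 0.0024, 0.01, -0.0, 1.43]
[-1, -0.0149, -0.0021, 0.0025, 0.01, -0.0, 1.43]
[-1, -0.015, -0.0016, 0.0025, 0.01, -0.0, 1.43]
[-1, -0.015, -0.0013, 0.0025, 0.01, -0.0, 1.43]
[-1, -0.015, -0.0008, 0.0024, 0.01, -0.0, 1.43]
[-1, -0.015, -0.0005, 0.0025, 0.01, -0.0, 1.43]
[-1, -0.0151, -0.0002, 0.0025, 0.01, -0.0, 1.43]
[-1, -0.015, 0.0003, 0.0025, 0.01, -0.0, 1.43]
[-0.81182431  0.18848917  0.18143406  2.09831878 -0.04502501  0.85729803
 -0.13122297]
```

>>> {"name": "arm_command", "arguments": {
  "targets": [-1,-0.015,-0.003,0.0025,0,0,1.43,-1,-0.015,-0.003,0.0025,0,0,1.43,-1,-0.015,-0.002,0.0025,0,0,1.43,-1,-0.015,-0.002,0.0025,0,0,1.43,-1,-0.015,-0.0015,0.0025,0,0,1.43,-1,-0.015,-0.0015,0.0025,0,0,1.43,-1,-0.015,-0.001,0.0025,0,0,1.43,-1,-0.015,-0.0005,0.0025,0,0,1.43,-1,-0.015,0,0.0025,0,0,1.43,-1,-0.015,0,0.0025,0,0,1.43]
}}

```text
time: 2.9
tcp_pos: [0.4307, 0.0998, 0.3195]
tcp_rot: [1.96, 2.455, 0.0]
force: [-0.2, -0.4, -0.3]
width: 0.0855
```

Run:
```python
from h import *
s=sense(); print(s['tcp_pos'],s['joints'],al(s['tcp_pos']))
im=capture('wrist'); save(im,'w1')
print([(d['point'].round(4) if hasattr(d['point'],'round') else d['point'],d['score']) for t in ('wedge','wedge_tip','bare_foot') for d in pinpoint(t,'wrist')])
L=silhouettes('wedge','wrist')
for d in L:
    ys,xs=np.nonzero(d['pixels']); print(d['score'],xs.mean(),ys.mean(),im[d['pixels']].mean(0).astype(int))
```

```text
[0.43073585 0.0998243  0.31949711] [-0.60148572  0.19769419  0.31668706  2.16956014 -0.08666655  0.78570348
 -0.00573301] [-0.1588 -0.0091]
[([0.4314, 0.0846, -0.0021], 0.95), ([0.632, 0.2087, -0.0045], 0.77), ([0.3023, 0.1563, 0.0011], 0.76), ([0.4875, 0.2355, -0.0005], 0.74), ([0.4343, 0.2181, -0.0005], 0.86), ([0.2519, 0.177, 0.0031], 0.86), ([0.4534, 0.0416, -0.0008], 0.79), ([0.4816, -0.0514, 0.0093], 0.55)]
0.95 403.4783019859199 33.66953872018493 [ 64 171 155]
0.91 541.3793356130923 105.12457254518807 [ 46 114  51]
0.64 277.9192048733568 204.78502725232445 [79 49 28]
0.63 136.28970414201183 84.56023668639054 [213 126 144]
```

View pics/w1.png

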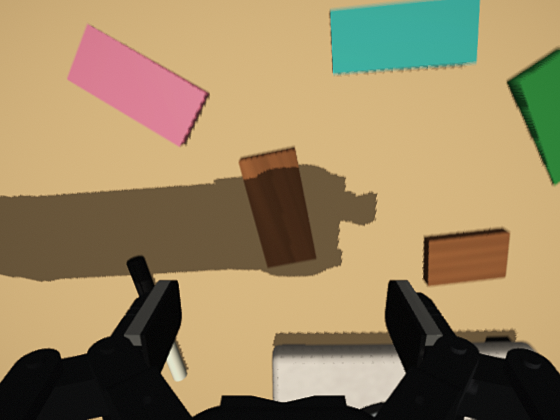

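```bash
cat >> h.py <<'E'
from scipy.optimize import minimize
def fitw(mask,c,s,p0):
    t=cv2.GaussianBlur(mask.astype(float),(0,0),.6)
    f=lambda p: ((hullmask(place(WV,p),c,s)-t)**2).sum()
    b=None
    for a in (-.1,0,.1):
        q=np.array(p0)+[0,0,a]; r=minimize(f,q,method='Nelder-Mead',options=dict(xatol=1e-4,initial_simplex=q+np.vstack([np.zeros(3),np.diag([.006,.006,.1])])))
        if b is None or r.fun<b.fun: b=r
    return b.x,b.fun
E
python3 - <<'E'
from h import *
s=sense(); im=capture('wrist')
L=[d for d in silhouettes('wedge','wrist') if im[d['pixels']].mean(0)[0]<100 and im[d['pixels']].mean(0)[0]>1.3*im[d['pixels']].mean(0)[2]]
p,f=fitw(L[0]['pixels'],'wrist',s,[.432,.085,-1.17]); print(p[:2],np.degrees(p[2]),f,L[0]['pixels'].sum())
print('centre',al(p),'tip',al(p[:2]+.05*np.array([np.cos(p[2]),np.sin(p[2])])))
q=proj(place(WV,p),'wrist',s)
o=im.copy(); cv2.polylines(o,[cv2.convexHull(q.round().astype(np.int32))],True,(255,0,0),1); crop(o,200,130,160,150,4,'w1f')
for n,px,z in (('pen cap',(138,262),.008),('pen',(180,378),.005),('pencap top left',(128,265),.008),('plateL',(274,347),.037),('packer',(425,235),.012)):
    w=back(px,z,'wrist',s)[0]; print(n,w.round(4),al(w))
w=back([(275,348),(528,345)],.037,'wrist',s); print(np.degrees(np.arctan2(*(w[1]-w[0])[1::-1])))
E
```

```text
[0.43101717 0.08418003] -65.71665743065171 46.111122111145555 6381
centre [-0.1435 -0.0123] tip [-0.0945 -0.0023]
pen cap [0.3213 0.0135 0.008 ] [-0.0988 -0.1349]
pen [ 0.3729 -0.1086  0.005 ] [ 0.0316 -0.1117]
pencap top left [0.313  0.0085 0.008 ] [-0.0958 -0.1442]
plateL [ 0.4508 -0.0235  0.037 ] [-0.0341 -0.0169]
packer [0.5525 0.0943 0.012 ] [-0.1265  0.1084]
12.82414407154917
```

View pics/w1f.png

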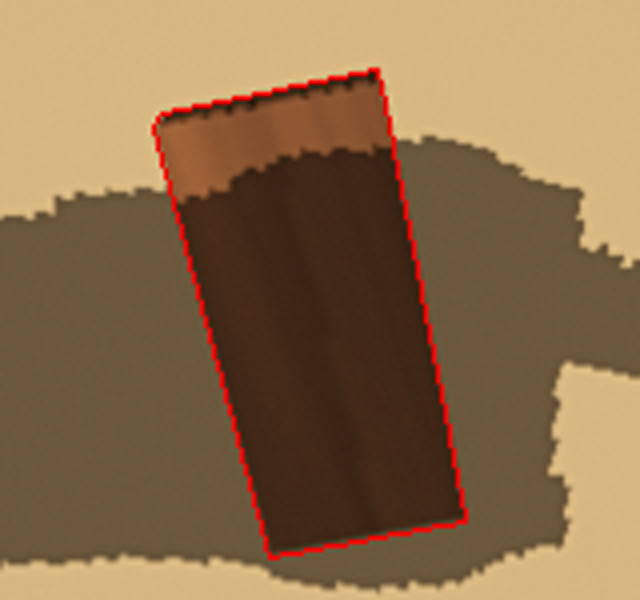

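Run:
```python
from h import *
s=sense(); im=capture('wrist'); o=im.copy()
P=[]
for z in (.037,.015):
    a=np.array([[*wl(-.02,-.02),z],[*wl(-.02,.22),z]]); print(proj(a,'wrist',s)); 
    q=proj(a,'wrist',s).round().astype(int); cv2.line(o,tuple(map(int,q[0])),tuple(map(int,q[1])),(255,0,0),1)
crop(o,240,310,200,100,4,'w1p')
t=capture('top')
a=np.array([[*wl(-.02,-.02),.037],[*wl(-.02,.22),.037],[*wl(.17,.22),.037],[*wl(.17,-.02),.037]]); o=t.copy()
o=cv2.resize(o,None,fx=4,fy=4); cv2.polylines(o,[((proj(a,'top')+.5)*4).round().astype(np.int32)],True,(255,0,0),1); save(o[480:1080,760:1480],'t1p')
```

```text
[[270.21369685 360.55345073]
 [541.39036307 357.07381616]]
[[270.97862537 343.54875689]
 [526.4269435  340.98079047]]
```

View pics/w1p.png

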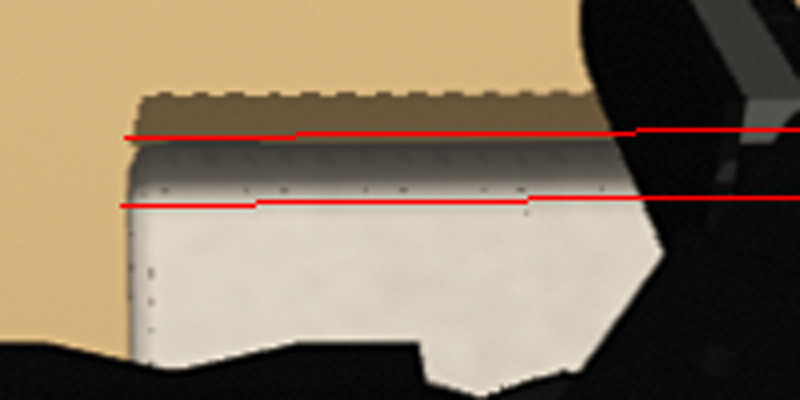

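View pics/t1p.png

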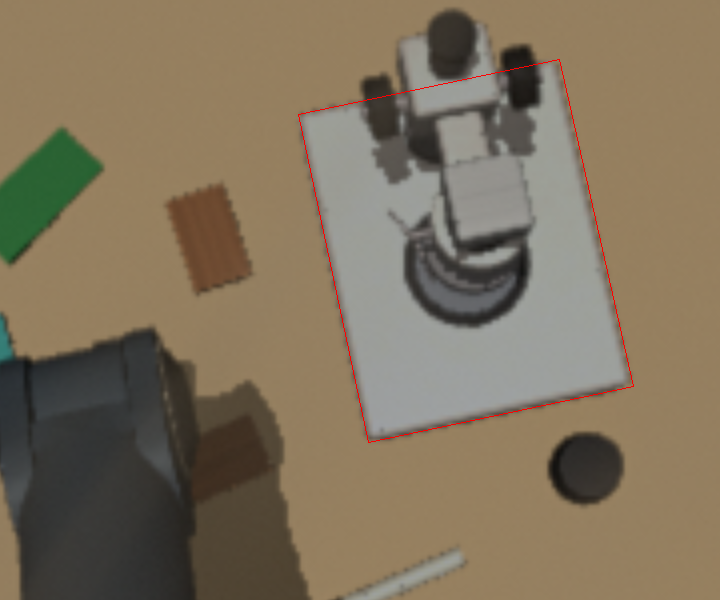

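>>> {"name": "arm_command", "arguments": {
  "targets": [-1,0,0,0.02,0,0,0,-1,0,0,0.02,0,0,0,-1,0,0,0.02,0,0,0,-1,0,0,0.02,0,0,0,-1,0,0,0.02,0,0,0,-1,0,0,0.02,0,0,0,-1,0,0,0.015,0,0,0,-1,0,0,0.01,0,0,0,-1,0,0,0.006,0,0,0,-1,0,0,0.002,0,0,0]
}}

```text
time: 4.35
tcp_pos: [0.4305, 0.1012, 0.1664]
tcp_rot: [-1.957, -2.457, 0.0]
force: [0.0, -0.4, -0.0]
width: 0.0853
```

Run:
```python
from h import *
s=sense(); print(s['tcp_pos'],s['force'],al(s['tcp_pos']))
im=capture('wrist'); save(im,'w2')
```

```text
[0.4304586  0.1012179  0.16639239] [ 0.03972758 -0.42751243 -0.0036258 ] [-0.1602 -0.0091]
```

View pics/w2.png

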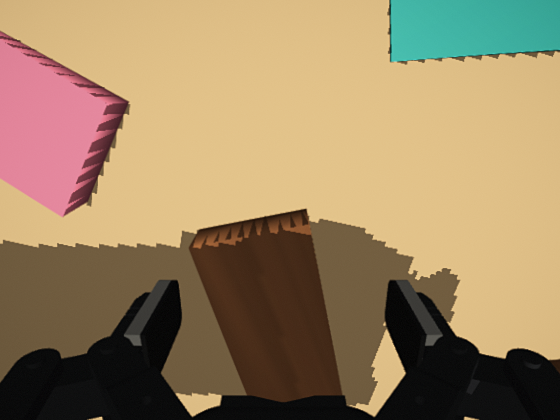

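>>> {"name": "arm_command", "arguments": {
  "targets": [-1,-0.003,0.002,0,0,0,0,-1,0,0.004,0,0,0,0,-1,0,0.004,0,0,0,0,-1,0,0.004,0,0,0,0,-1,0,0.004,0,0,0,0,-1,0,0.004,0,0,0,0,-1,0,0.004,0,0,0,0,-1,0,0.003,0,0,0,0,-1,0,0.0015,0,0,0,0,-1,0,0,0,0,0,0]
}}

```text
time: 5.4
tcp_pos: [0.461, 0.105, 0.1667]
tcp_rot: [1.957, 2.457, 0.0]
force: [-0.6, 0.2, -0.0]
width: 0.0855
```

Run:
```python
from h import *
s=sense(); print(s['tcp_pos'],s['force'],al(s['tcp_pos']))
im=capture('wrist'); save(im,'w3')
```

```text
[0.46104773 0.10502569 0.16668349] [-0.58611195  0.23093042 -0.00782775] [-0.1571  0.0216]
```

View pics/w3.png

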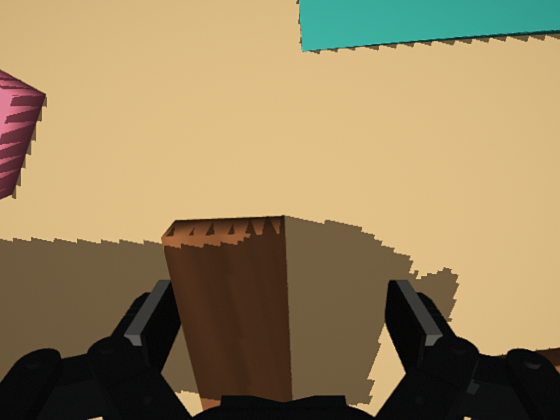

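The wedge is now flush with the pad and lined up with the foot: the rear edge in the picture is level at rows 216–219, and the right side is vertical at column about 288. I'll lift, go behind it and nearly close the fingers.

>>> {"name": "arm_command", "arguments": {
  "targets": [-1,0,-0.005,0,0,0,0,-1,0,-0.004,-0.01,0,0,0,-1,0,0,-0.02,0,0,0,-1,0,0,-0.02,0,0,0,0.8,0.012,-0.003,-0.005,0,0,0,0.8,0.012,-0.003,0,0,0,0,0.8,0.012,-0.003,0,0,0,0,0.8,0.01,-0.003,0,0,0,0,0.8,0.01,0,0,0,0,0,0.8,0,0,0,0,0,0]
}}

```text
time: 6.45
tcp_pos: [0.4273, 0.1564, 0.2213]
tcp_rot: [-1.953, -2.46, 0.0]
force: [-0.8, 0.6, -0.7]
width: 0.0085
```

Run:
```python
from h import *
s=sense(); print(s['tcp_pos'],s['force'],s['width'],al(s['tcp_pos']))
im=capture('wrist'); save(im,'w4')
L=silhouettes('wedge','wrist')
for d in L:
    c=im[d['pixels']].mean(0); ys,xs=np.nonzero(d['pixels']); print(d['score'],xs.mean(),ys.mean(),c.astype(int),d['pixels'].sum())
m=capture('top');
```

```text
[0.42731103 0.15642517 0.22133527] [-0.79045084  0.6140611  -0.74234149] 0.008499552610826092 [-2.147e-01  1.000e-04]
0.96 74.34417820766468 196.23265186487873 [207 119 138] 13647
0.94 441.33317778814745 127.57204334525846 [ 61 173 157] 19287
0.69 282.59934640522874 348.281045751634 [102  63  35] 3060
```

View pics/w4.png

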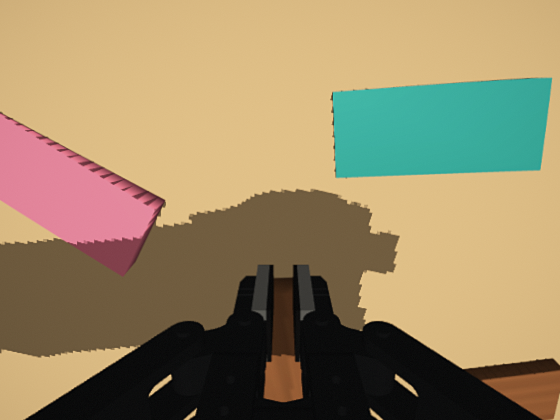

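Run:
```python
from h import *
im=capture('scene'); save(im,'s4'); crop(im,180,110,200,150,4,'s4c')
for d in silhouettes('wedge','scene'):
    c=im[d['pixels']].mean(0); ys,xs=np.nonzero(d['pixels']); print(d['score'],xs.mean(),ys.mean(),c.astype(int),d['pixels'].sum())
    if c[0]>1.5*c[1] and c[0]>1.6*c[2] and c[0]<125 and d['pixels'].sum()>100 and xs.mean()<275:
        p,f=fitw(d['pixels'],'scene',None,[*wl(-.1435,.001),YAW-np.pi/2]); print(al(p),np.degrees(p[2]-YAW)+90,f)
```

```text
0.83 236.24224519940915 203.40620384047267 [83 52 28] 677
[-0.1428  0.0037] -0.7777224186735481 76.76472856631871
0.82 286.35078534031413 148.1221640488656 [34 94 41] 573
0.8 173.15147265077138 198.617110799439 [145  80  90] 713
0.66 239.69053708439898 154.61892583120203 [ 34 100  89] 391
```

View pics/s4c.png

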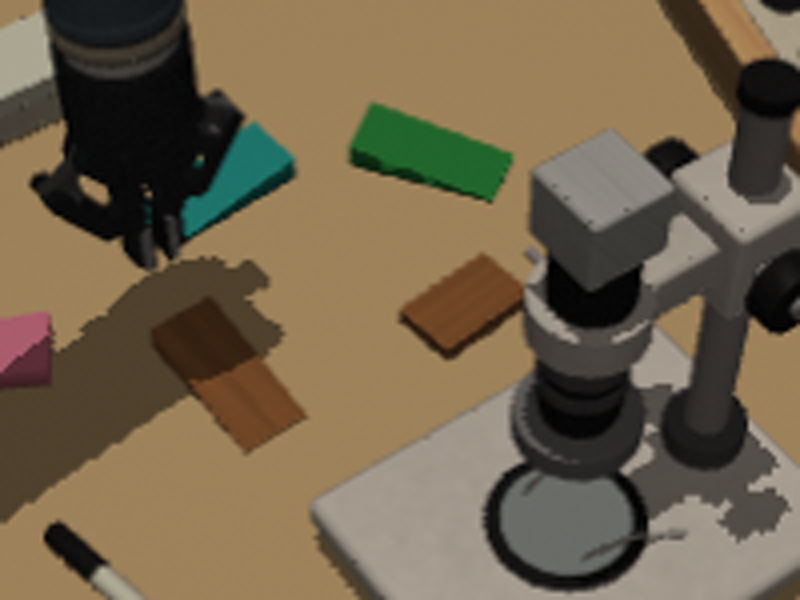

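>>> {"name": "arm_command", "arguments": {
  "targets": [0.8,0,0.0015,0.01,0,0,0,0.8,0,0,0.01,0,0,0,0.8,0,0,0.01,0,0,0,0.8,0,0,0.008,0,0,0,0.8,0,0,0.006,0,0,0,0.8,-0.004,0,0,0,0,0,0.8,-0.004,0,0,0,0,0,0.8,-0.004,0,0,0,0,0,0.8,-0.004,0,0,0,0,0,0.8,0,0,0,0,0,0]
}}

```text
time: 7.7
tcp_pos: [0.4331, 0.1388, 0.178]
tcp_rot: [1.959, 2.456, 0.001]
force: [-0.7, 0.7, 0.7]
width: 0.0087
```

```bash
cat > m.py <<'E'
from h import *
import sys
n=sys.argv[1]
s=sense(); print(s['tcp_pos'],s['force'].round(2),'along/lat force',s['force'][:2]@D,s['force'][:2]@N,s['width'],al(s['tcp_pos']))
w=capture('wrist'); save(w,'w'+n)
im=capture('scene'); crop(im,190,130,160,140,4,'s'+n)
for d in silhouettes('wedge','scene'):
    c=im[d['pixels']].mean(0); ys,xs=np.nonzero(d['pixels'])
    if c[0]>1.4*c[1] and c[0]>1.6*c[2] and c[0]<130 and d['pixels'].sum()>100 and xs.mean()<275:
        g=np.array(s['tcp_pos'][:2])+.061*D
        p,f=fitw(d['pixels'],'scene',None,[*g,YAW-np.pi/2]); print('wedge',al(p),np.degrees(p[2]-YAW)+90,f,d['score'],d['pixels'].sum())
E
python3 m.py 5
```

```text
[0.43307694 0.13884709 0.17801044] [-0.68  0.67  0.69] along/lat force -0.8039559912452977 -0.5118874691085996 0.008651136013447816 [-0.1963  0.0018]
wedge [-0.136   0.0023] -0.7700990084638306 78.01788248649356 0.84 676
```

View pics/s5.png

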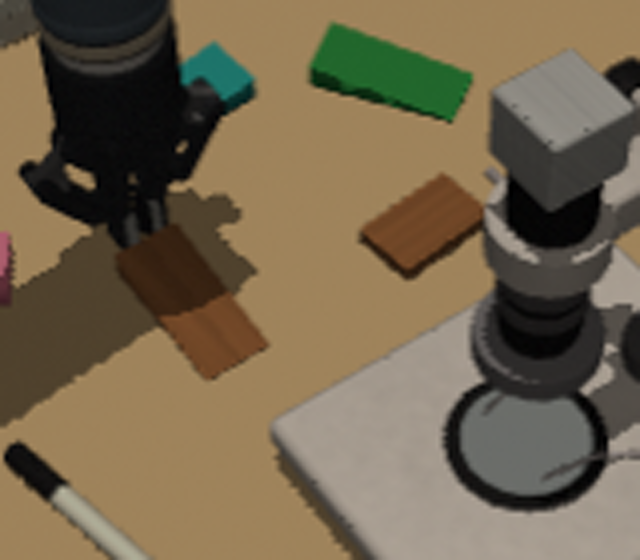

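>>> {"name": "arm_command", "arguments": {
  "targets": [0.8,-0.006,0,0,0,0,0,0.8,-0.01,0,0,0,0,0,0.8,-0.01,0,0,0,0,0,0.8,-0.01,0,0,0,0,0,0.8,-0.01,0,0,0,0,0,0.8,-0.01,0,0,0,0,0,0.8,-0.01,0,0,0,0,0,0.8,-0.01,0,0,0,0,0,0.8,-0.006,0,0,0,0,0,0.8,-0.003,0,0,0,0,0]
}}

```text
time: 8.85
tcp_pos: [0.452, 0.0559, 0.1777]
tcp_rot: [1.958, 2.456, -0.0]
force: [-0.1, 0.7, 0.6]
width: 0.0087
```

```bash
python3 m.py 6
```

```text
[0.45197928 0.05590456 0.17766333] [-0.11  0.75  0.64] along/lat force -0.7517072930549733 0.06099356314761967 0.00868292899149863 [-0.1113  0.0019]
```

View pics/s6.png

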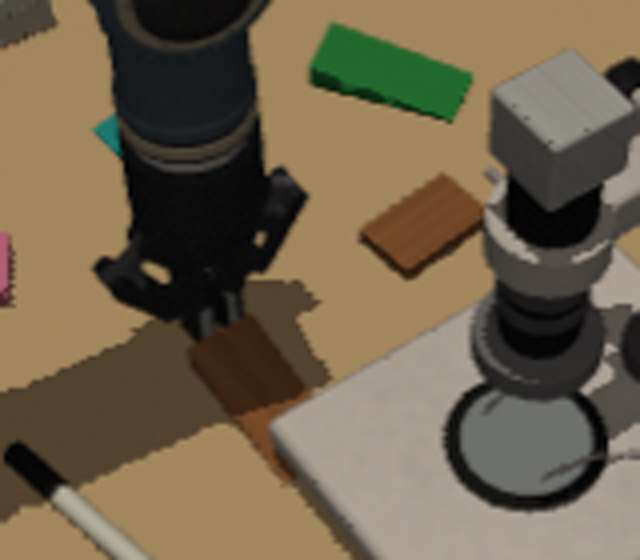

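View pics/w6.png

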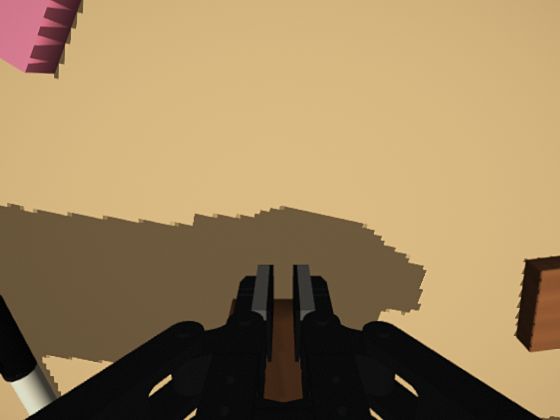

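>>> {"name": "arm_command", "arguments": {
  "targets": [0.8,-0.003,0,0,0,0,0,0.8,-0.003,0,0,0,0,0,0.8,-0.002,0,0,0,0,0,0.8,-0.002,0,0,0,0,0,0.8,-0.002,0,0,0,0,0,0.8,-0.001,0,0,0,0,0,0.8,-0.001,0,0,0,0,0,0.8,-0.001,0,0,0,0,0,0.8,0,0,0,0,0,0,0.8,0,0,0,0,0,0]
}}

```text
time: 10.0
tcp_pos: [0.4553, 0.0421, 0.1777]
tcp_rot: [1.957, 2.457, 0.0]
force: [-0.1, -0.0, -0.2]
width: 0.0083
```

```bash
cat > f.py <<'E'
from h import *
fs=[]
for i in range(4):
    s=sense(); fs.append(s['force']); capture('top') if i<3 else 0
fs=np.array(fs); print(s['time'],al(s['tcp_pos']),s['tcp_pos'][2],'fD',(fs[:,:2]@D).round(2),'fN',(fs[:,:2]@N).round(2),'fz',fs[:,2].round(2))
E
python3 f.py
```

```text
10.15 [-0.0971  0.002 ] 0.17770562848573151 fD [-0.01  0.06 -0.24 -0.15] fN [-0.07  0.21  0.18 -0.23] fz [-0.23 -0.32  0.97 -0.16]
```

>>> {"name": "arm_command", "arguments": {
  "targets": [0.8,-0.0005,0,0,0,0,0,0.8,-0.0005,0,0,0,0,0,0.8,-0.0005,0,0,0,0,0,0.8,-0.0005,0,0,0,0,0,0.8,-0.0005,0,0,0,0,0,0.8,-0.0005,0,0,0,0,0,0.8,0,0,0,0,0,0,0.8,0,0,0,0,0,0,0.8,0,0,0,0,0,0,0.8,0,0,0,0,0,0]
}}

```text
time: 11.15
tcp_pos: [0.4559, 0.0392, 0.1777]
tcp_rot: [-1.957, -2.457, -0.0]
force: [-0.4, 0.1, -0.1]
width: 0.0087
```

```bash
python3 f.py
```

```text
11.3 [-0.0941  0.002 ] 0.17768176747873562 fD [-0.15  0.01 -0.35 -0.99] fN [-0.4  -0.64 -0.14  0.72] fz [-0.05 -0.91  0.03  0.16]
```

>>> {"name": "arm_command", "arguments": {
  "targets": [0.8,-0.0005,0,0,0,0,0,0.8,-0.0005,0,0,0,0,0,0.8,-0.0005,0,0,0,0,0,0.8,-0.0005,0,0,0,0,0,0.8,0,0,0,0,0,0,0.8,0,0,0,0,0,0,0.8,0,0,0,0,0,0,0.8,0,0,0,0,0,0,0.8,0,0,0,0,0,0,0.8,0,0,0,0,0,0]
}}

```text
time: 12.3
tcp_pos: [0.4562, 0.0381, 0.1777]
tcp_rot: [-1.955, -2.457, -0.001]
force: [-0.6, 4.2, -0.1]
width: 0.0085
```

```bash
python3 f.py
```

```text
12.45 [-0.0929  0.002 ] 0.1776890242672287 fD [-4.2  -5.33 -5.21 -4.64] fN [ 0.29  0.31  0.87 -0.25] fz [-0.14  1.77  0.03  0.58]
```

Pushing now takes about 4.8 N, which is inside the snug band. I'll back off straight and lift.

>>> {"name": "arm_command", "arguments": {
  "targets": [0.8,0.002,0,0,0,0,0,0.8,0.006,0,0,0,0,0,0.8,0.01,0,0,0,0,0,0.8,0.01,0,0,0,0,0,0.8,0,0,-0.02,0,0,0,0.8,0,0,-0.03,0,0,0,1,0,0,-0.03,0,0,0,1,0,0,-0.03,0,0,0,1,0,0,-0.03,0,0,0,1,0,0,0,0,0,0]
}}

```text
time: 13.45
tcp_pos: [0.4512, 0.0653, 0.3212]
tcp_rot: [1.953, 2.455, 0.011]
force: [-0.5, -0.1, 0.0]
width: 0.0001
```

Run:
```python
from h import *
s=sense(); print(s['tcp_pos'],al(s['tcp_pos']),s['width'])
w=capture('wrist'); save(w,'w9')
t=capture('top'); crop(t,190,120,180,150,4,'t9')
a=np.array(cv2.imread('pics/scene0.png'))[:,:,::-1]; b=capture('scene'); crop(b,190,110,220,190,3,'s9')
A=cv2.cvtColor(a,cv2.COLOR_RGB2GRAY)[110:300,290:400].astype(np.float32); B=cv2.cvtColor(b,cv2.COLOR_RGB2GRAY)[110:300,290:400].astype(np.float32)
print('scene mic shift px',cv2.phaseCorrelate(A,B,cv2.createHanningWindow(A.shape[::-1],cv2.CV_32F)))
a=cv2.imread('pics/top0.png')[:,:,::-1]; A=cv2.cvtColor(a,cv2.COLOR_RGB2GRAY)[120:240,290:360].astype(np.float32); B=cv2.cvtColor(t,cv2.COLOR_RGB2GRAY)[120:240,290:360].astype(np.float32)
print('top shift',cv2.phaseCorrelate(A,B,cv2.createHanningWindow(A.shape[::-1],cv2.CV_32F)))
```

```text
[0.45118511 0.06534187 0.32119076] [-0.1206  0.0032] 7.99061621132347e-05
scene mic shift px ((0.027186917551738077, 0.002546452388358489), 1.0017584341888626)
top shift ((-0.04040690729381424, 0.032393350846547264), 0.9960518611801995)
```

View pics/w9.png

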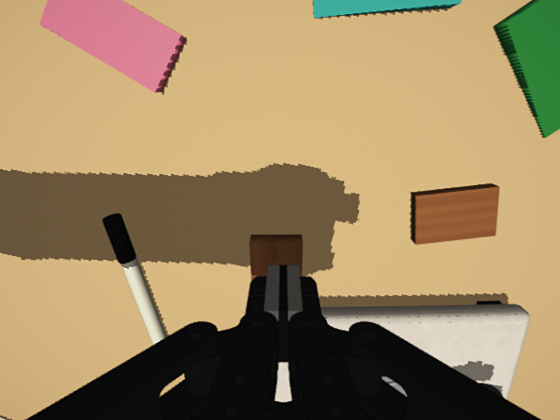

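View pics/s9.png

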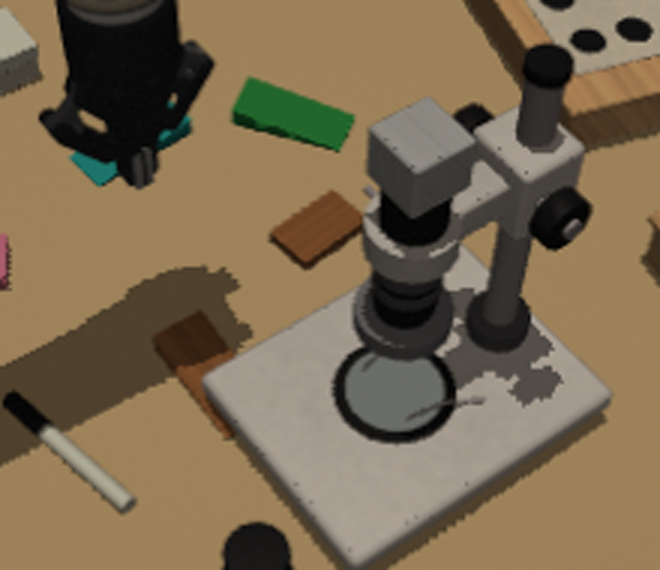

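The wedge sits square under the corner, with its rear end in the wrist view at columns 250–302. The microscope hasn't moved: the shift is under 0.05 px in both fixed views. Next I'll hover over the corner.

>>> {"name": "arm_command", "arguments": {
  "targets": [1,-0.02,-0.002,0,0,0,0,1,-0.02,0,0,0,0,0,1,-0.02,0,0,0,0,0,1,-0.02,0,0.01,0,0,0,1,-0.02,0,0.015,0,0,0,1,-0.02,0,0.02,0,0,0,1,0,0,0.02,0,0,0,1,0,0,0.018,0,0,0,1,0,0,0.01,0,0,0,1,0,0,0,0,0,0]
}}

```text
time: 14.6
tcp_pos: [0.474, -0.0526, 0.2227]
tcp_rot: [-1.955, -2.455, 0.005]
force: [-0.5, 0.5, 0.0]
width: 0.0002
```

```bash
python3 - <<'E'
from h import *
b=capture('scene'); crop(b,190,110,220,190,3,'s10')
save(capture('wrist'),'w10')
E
python3 f.py
```

```text
14.85 [-0.0001  0.0005] 0.22537624856915156 fD [ 0.42  0.4  -0.52 -0.27] fN [ 0.95 -0.02  0.47  0.88] fz [0.05 0.65 0.87 0.43]
```

View pics/s10.png

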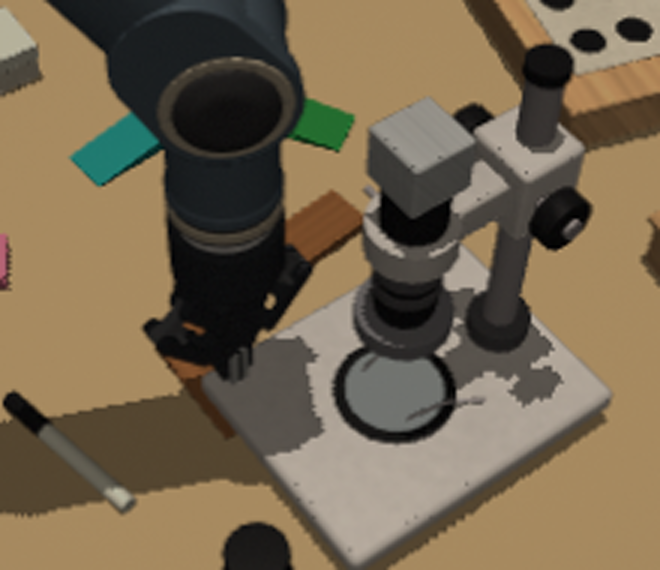

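View pics/w10.png

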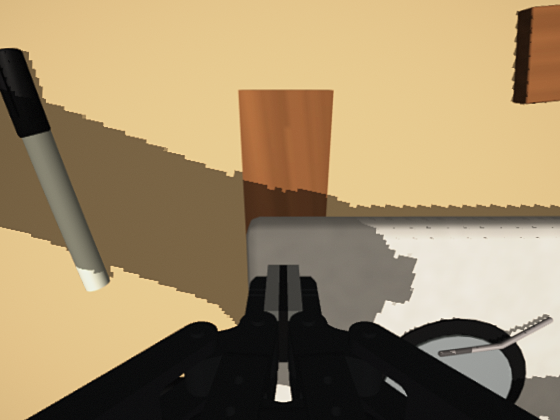

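>>> {"name": "arm_command", "arguments": {
  "targets": [1,0,0,0.004,0,0,0,1,0,0,0.004,0,0,0,1,0,0,0.003,0,0,0,1,0,0,0.001,0,0,0,1,0,0,0.001,0,0,0,1,0,0,0.0005,0,0,0,1,0,0,0,0,0,0,1,0,0,0,0,0,0,1,0,0,0,0,0,0,1,0,0,0,0,0,0]
}}

```text
time: 15.85
tcp_pos: [0.475, -0.0529, 0.2112]
tcp_rot: [1.957, 2.457, 0.0]
force: [-0.3, -1.0, 0.1]
width: -0.0002
```

```bash
python3 f.py
```

```text
16.0 [-0.0001  0.0002] 0.21120165870476165 fD [ 0.88 -0.29 -0.13  0.23] fN [-0.51  0.65  0.24  0.21] fz [ 0.11 -0.66  0.76  0.45]
```

>>> {"name": "arm_command", "arguments": {
  "targets": [1,0,0,0.0005,0,0,0,1,0,0,0.0005,0,0,0,1,0,0,0.0005,0,0,0,1,0,0,0.0005,0,0,0,1,0,0,0,0,0,0,1,0,0,0,0,0,0,1,0,0,0,0,0,0,1,0,0,0,0,0,0,1,0,0,0,0,0,0,1,0,0,0,0,0,0]
}}

```text
time: 17.0
tcp_pos: [0.475, -0.053, 0.2103]
tcp_rot: [-1.957, -2.457, -0.001]
force: [-2.6, -0.5, 13.0]
width: -0.0001
```

```bash
python3 f.py
```

```text
17.15 [0.     0.0002] 0.21032611667921106 fD [-0.1  -1.25 -0.38 -0.83] fN [-2.69 -4.04 -2.97 -4.11] fz [13.03 13.85 12.87 14.16]
```

The corner holds 13.5 N with the tip at z about 37 mm, so it isn't sinking. I'll check for rock in the pictures, then come away straight up.

```bash
cat > shift.py <<'E'
from h import *
for c,sl in (('scene',np.s_[110:300,310:400]),('top',np.s_[120:240,300:350])):
    A,B=[cv2.cvtColor(np.ascontiguousarray(x),cv2.COLOR_RGB2GRAY)[sl].astype(np.float32) for x in (cv2.imread(f'pics/{c}0.png')[:,:,::-1],capture(c))]
    print(c,cv2.phaseCorrelate(A,B,cv2.createHanningWindow(A.shape[::-1],cv2.CV_32F)))
E
python3 shift.py
```

```text
scene ((-0.05946138772760179, 0.01650406022054085), 0.9999167617824343)
top ((0.04709996161561136, 0.007777962811580608), 0.9254792203903198)
```

>>> {"name": "arm_command", "arguments": {
  "targets": [1,0,0,-0.001,0,0,0,1,0,0,-0.001,0,0,0,1,0,0,-0.002,0,0,0,1,0,0,-0.01,0,0,0,1,0,0,-0.02,0,0,0,1,0,0,-0.02,0,0,0,1,0,0,-0.02,0,0,0,1,0.01,0,-0.03,0,0,0,1,0.02,0,-0.03,0,0,0,1,0.02,0,-0.01,0,0,0]
}}

```text
time: 18.25
tcp_pos: [0.4643, -0.0042, 0.3566]
tcp_rot: [1.957, 2.453, 0.007]
force: [0.9, 0.8, 0.1]
width: -0.0001
```

>>> {"name": "arm_command", "arguments": {
  "targets": [1,0.03,0,0,0,0,0,1,0.03,0,0,0,0,0,1,0.03,0,0,0,0,0,1,0.03,0,0,0,0,0,1,0.03,0,0,0,0,0,1,0.03,0,0,0,0,0,1,0.03,0,0,0,0,0,1,0.02,0,0,0,0,0,1,0,0,0,0,0,0,1,0,0,0,0,0,0]
}}

```text
time: 19.25
tcp_pos: [0.4123, 0.2196, 0.3534]
tcp_rot: [1.957, 2.457, -0.0]
force: [-0.3, -0.6, -0.4]
width: 0.0002
```

```bash
python3 shift.py
python3 - <<'E'
from h import *
s=sense(); print(s['time'],s['tcp_pos'],s['force'])
w=capture('wrist'); save(w,'w12'); b=capture('scene'); crop(b,190,110,220,190,3,'s12'); save(capture('top'),'t12')
L=[d for d in silhouettes('wedge','wrist')]
for d in L: print(d['score'],w[d['pixels']].mean(0).astype(int),np.argwhere(d['pixels']).mean(0)[::-1])
E
```

```text
scene ((0.015140738905806472, 0.0007771952065098731), 1.002457012291308)
top ((-0.02799844267603291, 0.022184132496882114), 0.9940310055414836)
19.35 [0.41260737 0.21869109 0.3533561 ] [0.05270288 0.15583318 0.91383799]
0.76 [118  72  41] [282.75141243 383.48022599]
0.76 [166  90 105] [156.45299145 218.59193003]
0.7 [ 46 136 123] [370.67195585 182.71438427]
0.63 [ 44 122  52] [496.04440938 235.64630298]
```

View pics/s12.png

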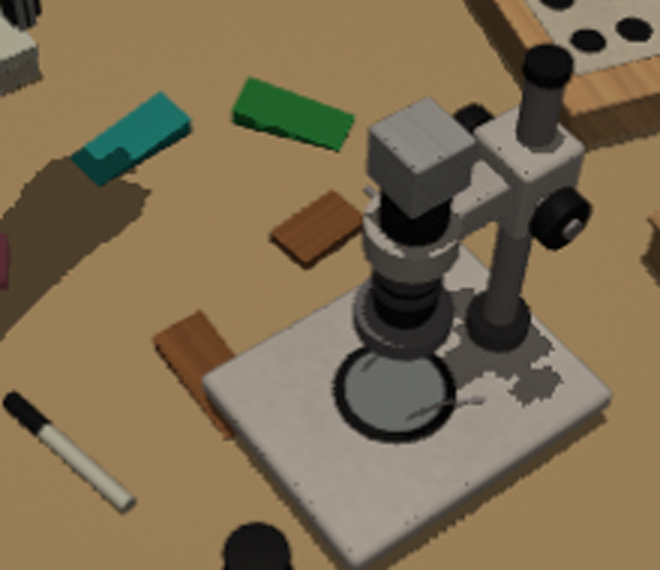

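View pics/t12.png

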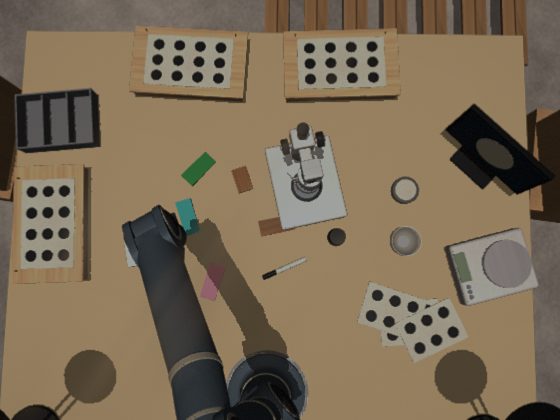

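View pics/w12.png

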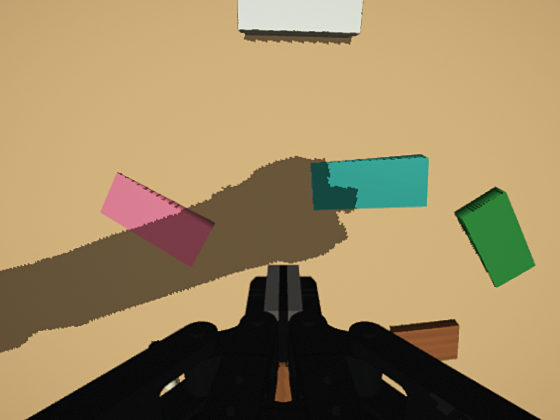

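The last pictures show the wedge still under the front-left corner. The packer, marker, loupe and coloured look-alikes are where they were, and the hand is clear at z = 0.35 m. Handing in.

```bash
python3 -c "
from plant import *
print(job_done(), sense()['time'])"
```

```text
the job is handed in; nothing more can be done
the job is handed in; nothing more can be done
```

The plain wooden wedge is now snug under the bare foot, and the microscope did not rock when I pressed on that corner. I handed the job in at about 19.5 s of the 48 s allowed.

- **Alignment:** I squared the wedge up with the inside of one open finger, then pushed it thin end first from behind with nearly closed fingers. Nothing was gripped or lifted.
- **Snug fit:** The push force stayed within sensor noise (about ±0.8 N) until the slope met the foot, then rose to about 4.8 N, inside the 3–6 N band. I stopped there.
- **Rock check:** I pressed straight above the bare foot with the shut fingertips at about 13.5 N for around a second, a little over the 10 N suggested. The fingertip stayed at about 37 mm, so the corner did not sink. A side force of about 3–4 N appeared during the press, but nothing slid.
- **Microscope position:** It moved less than 0.1 px in the scene and top views, compared with the start, during the press and after I came away. I judged level from those shifts and the fingertip height, not with a direct tilt measurement.
- **Other things:** In the last pictures the wedge is still in place and everything I could see, including the look-alikes, looks undisturbed. In the top view the arm partly hides the carton. The robot is touching nothing.

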